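# Load a sample tube on the guarded roller mixer

### The arm

A 6-joint arm with a two-finger parallel gripper is mounted at the origin on the work surface. World frame = base frame: x ahead of the robot, y to its left, z up, the work surface at z = 0. Lengths are in m, angles in rad, forces in N, time in s.
With the tool pointing down it reaches from about 0.35 to 0.975 m from the base axis. Payload 4.9 kg.
Tool frame: the origin (TCP) lies midway between the tips of the shut fingers; the grasp point (between the pads) lies 19 mm behind it (manip.hold_point_z is the distance from the TCP to the grasp point, in m); z points along the fingers, y is the line along which they close (so a half turn about z gives the same grasp; the last joint's range is limited). The gripper opens to 85 mm and grips with 20 to 120 N. Pads are 22 mm wide; open, the fingers measure 114 mm over their backs; the gripper's body (76 mm by 85 mm) begins 54 mm behind the grasp point. The pads swing forward as they close: fully open they stand 13 mm farther back than shut.
Start: joints at [1.196, 0.053, 1.613, -0, 1.476, -0.119], TCP at [0.158, 0.605, 0.231] pointing down, gripper open.
Joint ranges: [-3.01, 3.01], [-1.01, 2.22], [0.06, 2.58], [-1.02, 4.17], [0.09, 2.62], [-3.14, 3.14]. Speed limits (rad/s): [2.57, 2.57, 3.14, 3.14, 3.14, 3.14].

### API

Orientations are given as a unit quaternion [w, x, y, z].
In Python, from plant import manip gives the robot as it stands. The module is installed in compiled form; this text tells all that it offers.
- The arm moves only by the shell command python3 -m jog 'ROWS' [OPENING]. ROWS is JSON, one flat list of numbers, 6 for each row, row after row: the shift along the tool's x, y, z in units of 0.1 m (1.0 is 0.1 m), then the turn, a rotation vector about the tool's x, y, z in units of 180 degrees (1.0 is 180 degrees). A call has 1 to 8 rows; each row is the pose to reach, as a shift and turn from the pose commanded when the call began, along the tool's axes at that moment, turning the shorter way round; what a row does not reach only later rows make up. A row lasts 1/8 s, in which the tool goes at most 62.5 mm and 10.7 degrees, less where a joint would pass 70% of its speed; a pose out of reach is approached as far as the arm can. A call with a number of a shift or a turn outside -1 to 1 is refused whole. A call with a gripper value outside its range is refused whole. OPENING is the finger opening in mm, from 0 to 85.4, set as the call begins (- or left out, the last holds). The fingers move at their own pace and stop on an object; the grip force is fixed at half the most. Time passes only in rows, so rows that repeat a pose let the fingers close. It gives the time, the measured TCP pose, the force, the opening and the grip force at its end, in the units of the state.
- manip.state(): the state, without advancing time (a new reading comes with each control period).
- manip.grab_frame(name): name is "scene" or "top" or "wrist"; returns a dict with "img" (400x640x3 uint8, blue, green, red), "z_map" (400x640 float32, m along the optical axis (not along the pixel's ray), 0 where there is no reading), "fx", "fy", "cx", "cy" (pixels), "xyz" and "attitude" of the camera in the world; the wrist camera has in their place "T_tool_cam" (4x4, takes a point from camera to tool coordinates, whose origin is the TCP and whose axes are the flange's). Camera axes: x right, y up, looking along -z (the intrinsics and any distortion apply to the point x, -y, -z); pixel columns grow to the right and rows downward; lengths in m; the calibration is good to about 2 mm. The wrist camera is an equidistant fisheye: a pixel r from the principal point sees the ray r / f radians off the axis. A picture is of the moment at which its call begins: read the wrist's pose just before it.
- manip.job_done(): hands the job in; it is judged then, once.
The state is a dict: "time": time; "joint_pos": joint angles; "joint_vel": joint speeds; "joint_efforts": joint torques, N m; "tool_pos": TCP position; "tool_rot": TCP orientation; "contact_force": force on the tool from outside, world axes, zero at the start; "ft_torque": the same for the moment, N m; "gripper_width": opening from 0.0 (shut) to 1.0 (fully open); "grasp_force": force on a finger pad.
Only numpy, scipy, OpenCV 4.12 (cv2) and the standard library are available. Lean on these libraries where they do the work, as an engineer would, in place of code of your own. Each camera call takes 0.05 s, during which the arm holds its last target. There are 200 camera calls.

### The job

Lift the clear hinged guard of the tube roller mixer, lay the large sample tube from the ribbed tray gently down on the rollers, in a free groove and lengthwise along them, and let go of it. Then lower the guard, without slamming it, until it is fully shut. Leave the small tubes and the tube rack where they are.

Things in the scene. Friction and masses are not known exactly. Their poses are not given: they have to be found in the camera images.
- mixer: White tube roller mixer, fixed, about 190 deep (x) x 300 wide (y) x 120 mm high, switched off. Origin on the bench under the roller bed's centre; x to its rear, y along the rollers, z up. White cheeks beyond the roller ends rise to z = 117 mm, the rear wall (x = 79 to 103) to 115, the front sill (x = -86 to -78) to 85. A knob and switch stand on the wider cheek at y = -143 (up to z = 131).
- guard (a joint): Opening angle of the clear guard, rad: 0 = fully shut (its start), 1.57 = upright, 1.9 = stop. Its front edge rises and swings to the rear about the hinge. A 4 mm clear sheet reaching 186 mm forward of the hinge, 236 mm wide, with a 34 mm front skirt turned down; 0.36 kg; shut, its top is at z = 122 mm. A stiff friction hinge keeps it at any angle where it is left; moving it takes 0.5 to 5 N at the bar.
- guard_handle (a point): Middle of the guard's steel pull bar: round, 10 mm diameter, 110 mm long, along the mixer's y, its axis 35 mm in front of the front skirt (30 mm free gap) on two end posts. With the guard shut it lies 221 mm forward of the hinge axis and 12 mm below it (z = 108 mm), in front of the mixer with nothing beneath it. It moves with the guard.
- sample_mid (a point): Centre (mid-length, on the axis) of the large capped sample tube: 30 mm diameter, 110 mm long, rounded end, white screw cap (18 mm long, as wide as the tube), paper label, about 60 g. Its y axis runs along it towards the cap. At the start it lies in one of the tray's two outer troughs, its axis at z = 20 mm.
- tray: Light grey ribbed tube tray, fixed, 140 (x) x 150 (y) x 12 mm, to the left or the right of the mixer. Origin on the bench under its centre. Three troughs run along its y, at x = -42, 0 and 42 mm; the floor is 4 mm up, the ribs reach 9 mm, the rim 12 mm. The middle trough is empty.
- spare_mid (a point): Centre of a small capped tube, 13 mm diameter, 100 mm long, lying in the tray's other outer trough (axis z = 10.5 mm); its y axis runs along it. Not to be moved.
- loaded_mid (a point): Centre of a small capped tube, 13 mm diameter, 100 mm long, already lying on the rollers in the rear groove (its y axis along it, axis at z = 85 mm, top at 91 mm). Not to be moved.
- rack: Black rack full of capped blood tubes, 104 x 104 mm, 106 mm high over the caps, 0.6 kg, loose, on the other side of the mixer from the tray. Origin under its centre. Not to be moved.
- bed (a point): Centre of the roller bed, axes as the mixer's: where a 30 mm tube's centre comes to rest in the middle groove (z = 98 mm). Four fixed grey rollers, 28 mm diameter, 200 mm long, lie along y at x = -54, -18, 18, 54 mm from here, axes at z = 75 mm, crests at z = 89 mm. The three grooves between them are at x = -36, 0 and 36 mm.
- guard_hinge (a point): Point on the guard's hinge axis, in the middle of its width, at z = 120 mm, at the mixer's rear. Fixed to the mixer, axes as the mixer's: the hinge axis is y.
There are look-alikes about, which are no part of the job. Leave any yellow look-alike of the part that bears sample_mid alone.

How it is judged:
On the way, in this order (a step that is already met when the one before it is completed fails the run):
1. the guard is lifted (value of joint guard above 0.9 rad), for 0.2 s.
2. the sample tube lies in a groove of the rollers, let go, with the guard still up (value of joint guard above 0.5 rad and contact force between sample and the fingers below 0.05 N and z of sample_mid in the frame of mixer between 0.092 and 0.1005 m and x of sample_mid in the frame of mixer between -0.045 and 0.045 m and y of sample_mid in the frame of mixer between -0.05 and 0.05 m and angle between the y axis of sample_mid and the y axis of mixer, either way round below 0.1 rad), for 0.2 s.
At the end, for the whole second after the job is handed in: The guard is shut (within 0.04 rad), the large tube lies at rest in a groove between two rollers, along them within 0.1 rad, wholly on the rollers (its middle within 50 mm of theirs lengthwise), and the two small tubes and the rack are within 20 mm of where they were (value of joint guard below 0.04 rad and z of sample_mid in the frame of mixer between 0.092 and 0.1005 m and x of sample_mid in the frame of mixer between -0.045 and 0.045 m and y of sample_mid in the frame of mixer between -0.05 and 0.05 m and angle between the y axis of sample_mid and the y axis of mixer, either way round below 0.1 rad and linear speed of sample below 0.02 m/s and distance of each of spare_mid, loaded_mid, rack from where it was at the start of the episode below 0.02 m); the robot touches nothing.
It fails at once if the sample tube is dropped or thrown (moves faster than 0.7 m/s out of the fingers) (linear speed of sample above 0.7 m/s and contact force between sample and the fingers below 0.05 N).
It fails at once if the guard is slammed (closes faster than 3.5 rad/s) (velocity of joint guard below -3.5 rad/s).
It fails at once if a small tube or the rack is moved by more than 20 mm (distance of any of spare_mid, loaded_mid, rack from where it was at the start of the episode above 0.02 m).
It also fails if it takes over 72 s, if anything falls off the work surface, if the arm or the gripper's body presses on something with over 40 N, if the wrist force passes 120 N, or if a joint passes its speed limit or range.

## Working session

There is one attempt and no reset: what is moved stays moved. The work goes in short steps, Python scripts to look and compute and a shell command to move; the robot and the scene stay as the last step left them, time stands still between calls to the robot, and variables do not carry over. Pictures are saved under pics/ and viewed, at most 14 in all, crops included, and the job is handed in when it is done.

```bash
mkdir -p pics; cat > h.py <<'E'
import numpy as np, cv2
from scipy.spatial.transform import Rotation as R
from plant import manip
def rot(q): return R.from_quat([q[1],q[2],q[3],q[0]]).as_matrix()
def pts(f):
    """world xyz for each pixel from depth (fixed cams)"""
    v,u=np.mgrid[:400,:640]; z=f['z_map']
    P=np.stack([(u-f['cx'])/f['fx']*z,-(v-f['cy'])/f['fy']*z,-z],-1)
    return P@cam(f).T+np.array(f['xyz'])
def cam(f):
    a=np.array(f['attitude']); return rot(a) if a.size==4 else a.reshape(3,3)
def ray(f,u,v,h):
    d=cam(f)@np.array([(u-f['cx'])/f['fx'],-(v-f['cy'])/f['fy'],-1.]); o=np.array(f['xyz'])
    return o+d*(h-o[2])/d[2]
E
python3 - <<'E'
from h import *
import pickle
for n in ('top','scene'):
    f=manip.grab_frame(n); cv2.imwrite(f'pics/{n}0.png',f['img']); pickle.dump(f,open(n+'.pkl','wb'))
    print(n,f['xyz'],f['attitude'],f['fx'],f['fy'],f['cx'],f['cy'],[k for k in f])
print(manip.state(), manip.hold_point_z)
E
```

```text
top [0.42431985 0.01144132 1.27366377] [ 0.70901131  0.03460272 -0.03490219 -0.70348237] 414.32014421985144 414.32014421985144 322.2571824882804 195.98887468249637 ['img', 'z_map', 'fx', 'fy', 'cx', 'cy', 'xyz', 'attitude']
scene [1.10156045 0.63524082 0.7678518 ] [0.33377543 0.15043717 0.41201776 0.83438839] 422.4234070685206 422.4234070685206 313.35257103405274 197.00457056827625 ['img', 'z_map', 'fx', 'fy', 'cx', 'cy', 'xyz', 'attitude']
{'time': 0.1, 'joint_pos': array([ 1.19601511e+00,  5.33097774e-02,  1.61415957e+00, -3.27249938e-05,
        1.47600129e+00, -1.19016179e-01]), 'joint_vel': array([ 4.80207585e-05, -2.93787436e-03, -6.30711956e-03,  1.25931804e-04,
       -1.10349639e-03, -1.31109851e-03]), 'joint_efforts': array([ 1.12629827e-03, -3.94908285e+01, -3.71361315e+01, -9.27168298e-05,
        4.00213306e-03,  4.02808070e-06]), 'tool_pos': array([0.15792551, 0.60413332, 0.2301725 ]), 'tool_rot': array([-2.13693655e-04,  1.27532630e-01,  9.91833931e-01, -9.14496371e-04]), 'contact_force': array([ 0.20313807,  0.35364582, -0.08638654]), 'ft_torque': array([-0.02810539,  0.03261606, -0.00152747]), 'grasp_force': 0.0, 'gripper_width': 1.0024532839631564} 0.0187
```

View pics/top0.png

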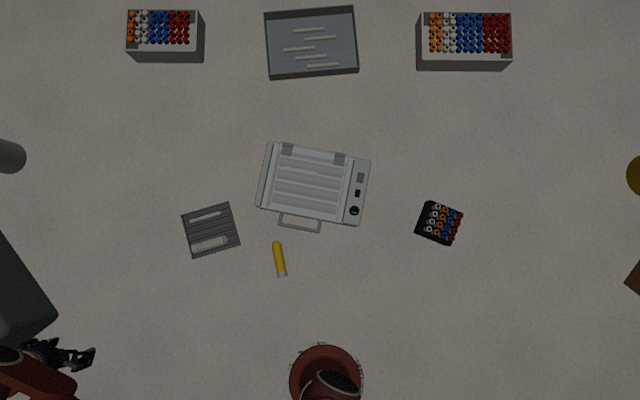

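View pics/scene0.png

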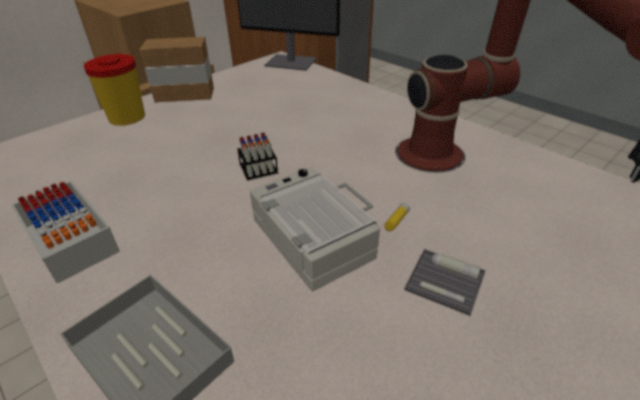

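The top view shows the mixer at about (313,185) and its bar at (300,228). Candidates for the large tube are:
- the white-capped thick tube in the tray at (209,244), which matches the description
- the yellow look-alike on the bench at (279,258), which I reject
- the thin tube in the tray at (205,216), which I reject as the spare
- the sticks in the rear bin at (315,47), which I reject

Next I'll check a close crop and measure.

```bash
python3 - <<'E'
from h import *
import pickle
f=pickle.load(open('top.pkl','rb')); im=f['img']
c=im[135:285,170:380]; cv2.imwrite('pics/crop0.png',cv2.resize(c,None,fx=3.8,fy=3.8,interpolation=cv2.INTER_CUBIC))
P=pts(f)
for u,v in [(209,244),(205,216),(300,229),(355,210),(440,222),(400,300),(279,258)]: print((u,v),P[v,u].round(3))
E
```

```text
(209, 244) [0.401 0.346 0.039]
(205, 216) [0.484 0.366 0.02 ]
(300, 229) [0.448 0.079 0.002]
(355, 210) [ 0.499 -0.079  0.132]
(440, 222) [ 0.469 -0.321  0.106]
(400, 300) [ 0.236 -0.226 -0.003]
(279, 258) [0.361 0.138 0.033]
```

View pics/crop0.png

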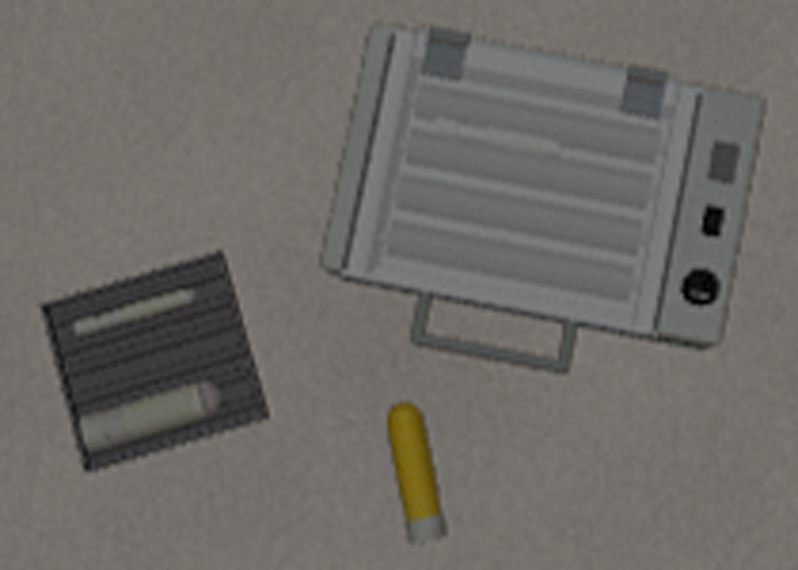

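The crop confirms the choice: the large tube lies from (83,437) to (222,397), the bar from (413,340) to (569,368), and the mixer's corners are clear.

```bash
python3 - <<'E'
from h import *
import pickle
f=pickle.load(open('top.pkl','rb'))
r=lambda x,y,h: ray(f,170+x/3.8,135+y/3.8,h)
def show(n,a,b):
    d=b-a; print(n,'mid',((a+b)/2).round(4),'len',np.linalg.norm(d).round(4),'ang',np.degrees(np.arctan2(d[1],d[0])).round(2))
show('bar',r(569,368,.108),r(414,340,.108))
show('left cheek',r(325,268,.115),r(372,27,.115))
show('right cheek',r(718,347,.115),r(765,98,.115))
show('front',r(718,347,.115),r(325,268,.115))
show('rear',r(765,98,.115),r(372,25,.115))
show('diag',r(718,347,.115),r(372,25,.115))
show('hinge top',r(665,72,.122),r(428,32,.122))
show('tube',r(222,396,.02),r(83,434,.02))
show('spare',r(195,296,.0105),r(73,327,.0105))
show('loaded',r(560,148,.085),r(437,122,.085))
print('tray',[r(x,y,.012).round(3) for x,y in((43,305),(220,253),(267,416),(88,468))])
# depth: tube mask
P=pts(f); m=(P[...,2]>.028)&(P[...,2]<.06)&(abs(P[...,0]-.4)<.07)&(abs(P[...,1]-.35)<.09)
q=P[m][:,:2]; c,(w,h),a=cv2.minAreaRect(q.astype(np.float32)); print('tube depth',c,w,h,a,q.mean(0),m.sum(),np.median(P[m][:,2]))
E
```

```text
bar mid [0.4481 0.075  0.108 ] len 0.1164 ang 80.24
left cheek mid [0.6009 0.1828 0.115 ] len 0.1839 ang -9.68
right cheek mid [ 0.5472 -0.1092  0.115 ] len 0.1889 ang -10.75
front mid [0.4823 0.0533 0.115 ] len 0.2952 ang 79.09
rear mid [0.6665 0.0202 0.115 ] len 0.299 ang 79.77
diag mid [0.5737 0.0379 0.115 ] len 0.3522 ang 47.34
hinge top mid [0.672  0.0364 0.122 ] len 0.1788 ang 80.73
tube mid [0.3997 0.3472 0.02  ] len 0.1131 ang 105.75
spare mid [0.4819 0.3674 0.0105] len 0.1003 ang 104.8
loaded mid [0.6153 0.0731 0.085 ] len 0.0961 ang 78.4
tray [array([0.486, 0.44 , 0.012]), array([0.529, 0.3  , 0.012]), array([0.399, 0.258, 0.012]), array([0.357, 0.399, 0.012])]
tube depth (0.4020082950592041, 0.3473266661167145) 0.028605859726667404 0.10730443894863129 17.560672760009766 [0.40170337 0.34803368] 316 0.03404667272831685
```

The mixer's yaw is about -10°, with its origin near (0.569, 0.054), the bar at (0.448, 0.075), and the tube at (0.401, 0.347) with its axis at 105.5°. I'll go above the bar first.

```bash
cat >> h.py <<'E'
def plan(p,yang):
    """shift (0.1 m) and turn (180 deg) in tool axes to reach TCP p, tool down, tool y at yang deg"""
    s=manip.state(); M=rot(s['tool_rot']); a=np.radians(yang)
    y=np.array([np.cos(a),np.sin(a),0]); z=np.array([0,0,-1.]); N=np.c_[np.cross(y,z),y,z]
    print('t',s['time'],'pos',s['tool_pos'].round(4),'yang',np.degrees(np.arctan2(M[1,1],M[0,1])).round(2),'shift',((M.T@(np.array(p)-s['tool_pos']))*10).round(3),
     'turn',(R.from_matrix(M.T@N).as_rotvec()/np.pi).round(4),'w',round(s['gripper_width'],3),'F',s['contact_force'].round(1))
E
J="python3 -m jog"
python3 -m jog '[-0.94,-1,0,0,0,0,-0.94,-1,0,0,0,0,-0.94,-1,0,0,0,0]'
python3 -m jog '[-0.94,-1,0,0,0,0,-0.94,-1,0,0,0,0,-0.94,-1,0,0,0,0]' 40
python3 -m jog '[-0.94,-1,0,0,0,0,-0.94,-1,0,0,0,0,-0.94,-1,0,0,0,0]'
python3 -m jog '[-0.94,-1,0,0,0,0,-0.94,-1,0,0,0,0,-0.94,-1,0,0,0,0]'
python3 -m jog '[-0.38,-0.38,0,0,0,0.1,-0.38,-0.38,0,0,0,0.474,-0.38,-0.38,0,0,0,0.474,-0.38,-0.38,0,0,0,0.474,-0.38,-0.38,0,0,0,0.474,-0.38,-0.38,0,0,0,0.474,-0.38,-0.38,0,0,0,0.474,-0.38,-0.38,0,0,0,0.474]'
python3 -m jog '[0,0,0,0,0,0.05,0,0,0,0,0,0.05]'
python3 - <<'E'
from h import *
plan([.448,.075,.2],-10)
f=manip.grab_frame('wrist'); cv2.imwrite('pics/w1.png',f['img']); print(f['T_tool_cam'].round(4),f['fx'],f['cx'],f['cy'])
E
```

```text
time: 0.48
tool_pos: [0.2247, 0.4816, 0.2304]
tool_rot: [-0.0, 0.129, 0.992, -0.001]
contact_force: [0.5, 0.9, -0.9]
gripper_width: 0.999
grasp_force: 0.0
time: 0.85
tool_pos: [0.2904, 0.3618, 0.2311]
tool_rot: [0.0, 0.129, 0.992, 0.0]
contact_force: [1.0, 1.2, 0.2]
gripper_width: 0.466
grasp_force: 0.0
time: 1.23
tool_pos: [0.3562, 0.2415, 0.2314]
tool_rot: [0.0, 0.129, 0.992, 0.0]
contact_force: [-0.5, 0.7, -0.3]
gripper_width: 0.469
grasp_force: 0.0
time: 1.6
tool_pos: [0.4218, 0.1212, 0.2313]
tool_rot: [-0.0, 0.129, 0.992, 0.0]
contact_force: [-0.3, 0.1, -0.3]
gripper_width: 0.467
grasp_force: 0.0
time: 2.6
tool_pos: [0.4477, 0.0783, 0.2311]
tool_rot: [-0.001, 0.767, 0.642, 0.0]
contact_force: [-0.2, -0.4, -0.5]
gripper_width: 0.465
grasp_force: 0.0
time: 2.85
tool_pos: [0.4477, 0.0779, 0.2312]
tool_rot: [-0.0, 0.813, 0.583, 0.0]
contact_force: [1.1, -0.2, 0.0]
gripper_width: 0.47
grasp_force: 0.0
t 2.85 pos [0.4477 0.0779 0.2312] yang -18.72 shift [-0.027  0.012  0.312] turn [-0.0002 -0.0002 -0.0485] w 0.47 F [ 1.1 -0.2  0. ]
[[-2.000e-04  9.504e-01  3.109e-01  7.970e-02]
 [ 1.000e+00 -0.000e+00  6.000e-04 -2.000e-04]
 [ 6.000e-04  3.109e-01 -9.504e-01 -1.423e-01]
 [ 0.000e+00  0.000e+00  0.000e+00  1.000e+00]] 309.70691628693146 314.751412602006 203.41009962180019
```

View pics/w1.png

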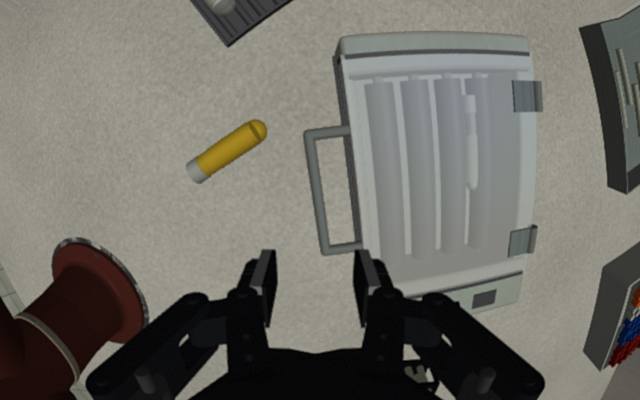

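The wrist view shows the bar from (307,135) to (328,250), the loaded tube from (470,95) to (474,188), and roller gaps near x = 400, 433 and 466.

```bash
cat >> h.py <<'E'
def wray(f,s,u,v,h):
    T=f['T_tool_cam']; a=np.array([u-f['cx'],v-f['cy']]); r=np.hypot(*a); t=r/f['fx']
    d=np.array([np.sin(t)*a[0]/r,-np.sin(t)*a[1]/r,-np.cos(t)]); M=rot(s['tool_rot'])
    o=M@T[:3,3]+s['tool_pos']; d=M@T[:3,:3]@d
    return o+d*(h-o[2])/d[2]
E
python3 - <<'E'
from h import *
s=manip.state(); f=manip.grab_frame('wrist')
W=lambda u,v,h: wray(f,s,u,v,h)
def show(n,a,b):
    d=b-a; print(n,'mid',((a+b)/2).round(4),'len',np.linalg.norm(d).round(4),'ang',np.degrees(np.arctan2(d[1],d[0])).round(2))
show('bar',W(328,250,.108),W(307,135,.108))
show('loaded',W(474,188,.085),W(470,96,.085))
show('front edge cheek',W(350,40,.115),W(526,40,.115))
show('leftcheek top corners',W(343,40,.115),W(527,42,.115))
show('yellow',W(198,172,.015),W(258,130,.015))
plan([.448,.075,.2],-10)
E
```

```text
bar mid [0.4502 0.077  0.108 ] len 0.1101 ang 81.39
loaded mid [0.6162 0.0735 0.085 ] len 0.0961 ang 79.85
front edge cheek mid [0.6049 0.181  0.115 ] len 0.1764 ang -10.57
leftcheek top corners mid [0.6024 0.1808 0.115 ] len 0.1831 ang -11.38
yellow mid [0.3563 0.138  0.015 ] len 0.0928 ang 13.06
t 2.95 pos [0.4477 0.0773 0.2312] yang -18.73 shift [-0.021  0.01   0.312] turn [-0.0002 -0.0001 -0.0485] w 0.469 F [-0.   0.9 -0.7]
```

```bash
python3 -m jog '[-0.01,0.02,0,0,0,-0.0485,-0.01,0.02,0.5,0,0,-0.0485,-0.01,0.02,0.9,0,0,-0.0485,-0.01,0.02,0.9,0,0,-0.0485]' 24
python3 -m jog '[0,0,0.2,0,0,0,0,0,0.4,0,0,0,0,0,0.52,0,0,0,0,0,0.52,0,0,0]'
python3 - <<'E'
from h import *
plan([.449,.076,.089],-10)
f=manip.grab_frame('wrist'); cv2.imwrite('pics/w2.png',f['img'])
E
```

```text
time: 3.45
tool_pos: [0.4466, 0.075, 0.1377]
tool_rot: [-0.003, 0.767, 0.642, -0.003]
contact_force: [-0.6, -0.1, 0.0]
gripper_width: 0.276
grasp_force: 0.0
time: 3.95
tool_pos: [0.4496, 0.0747, 0.0897]
tool_rot: [-0.0, 0.767, 0.641, -0.0]
contact_force: [0.1, 0.4, -0.4]
gripper_width: 0.282
grasp_force: 0.0
t 3.95 pos [0.4496 0.0747 0.0897] yang -10.22 shift [ 0.012 -0.008  0.007] turn [-0.     -0.     -0.0012] w 0.282 F [ 0.1  0.4 -0.4]
```

View pics/w2.png

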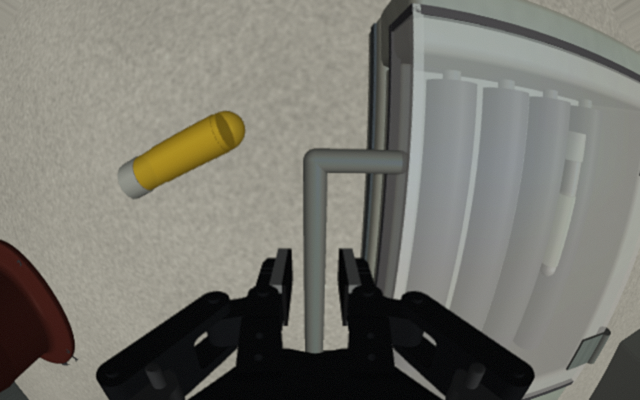

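The bar is centred between the pads, so I'll close and lift along the arc.

```bash
python3 -m jog '[0,0,0,0,0,0,0,0,0,0,0,0,0,0,0,0,0,0,0,0,0,0,0,0]' 0
python3 -m jog '[0,0,-0.22,0,0,0,0,0.02,-0.44,0,0,0,0,0.06,-0.66,0,0,0,0,0.13,-0.87,0,0,0,0,0.13,-0.87,0,0,0]'
python3 - <<'E'
from h import *
plan([.449,.076,.089],-10)
E
```

```text
time: 4.5
tool_pos: [0.4493, 0.0748, 0.0907]
tool_rot: [-0.0, 0.767, 0.641, -0.0]
contact_force: [-5.1, 0.4, 5.4]
gripper_width: 0.093
grasp_force: 58.6
time: 5.12
tool_pos: [0.4615, 0.0725, 0.1785]
tool_rot: [-0.001, 0.767, 0.641, -0.001]
contact_force: [-9.2, 1.8, 4.3]
gripper_width: 0.089
grasp_force: 59.3
t 5.125 pos [0.4615 0.0725 0.1785] yang -10.24 shift [ 0.012 -0.126  0.895] turn [-0.0011 -0.     -0.0013] w 0.089 F [-9.2  1.8  4.3]
```

Forces are low and the bar is still gripped, so I'll continue the arc.

```bash
python3 -m jog '[0,0.085,-0.205,0,0,0,0,0.19,-0.4,0,0,0,0,0.315,-0.58,0,0,0,0,0.46,-0.75,0,0,0,0,0.615,-0.91,0,0,0,0,0.615,-0.91,0,0,0]'
python3 -m jog '[0,0.17,-0.14,0,0,0,0,0.36,-0.26,0,0,0,0,0.555,-0.36,0,0,0,0,0.76,-0.44,0,0,0,0,0.97,-0.5,0,0,0,0,0.97,-0.5,0,0,0]'
python3 -m jog '[0,0.22,-0.04,0,0,0,0,0.22,-0.04,0,0,0,0,0.22,-0.04,0,0,0]'
python3 - <<'E'
from h import *
plan([.449,.076,.089],-10)
f=manip.grab_frame('scene'); cv2.imwrite('pics/s2.png',f['img'])
E
```

```text
time: 5.88
tool_pos: [0.5229, 0.0611, 0.2729]
tool_rot: [0.0, 0.767, 0.641, -0.0]
contact_force: [-13.2, -0.6, 14.0]
gripper_width: 0.09
grasp_force: 60.1
time: 6.62
tool_pos: [0.6206, 0.0428, 0.3238]
tool_rot: [0.003, 0.768, 0.641, 0.002]
contact_force: [-2.0, -1.8, 12.1]
gripper_width: 0.086
grasp_force: 62.1
time: 7.0
tool_pos: [0.6421, 0.039, 0.3279]
tool_rot: [0.004, 0.768, 0.641, 0.003]
contact_force: [-0.6, -2.0, 11.7]
gripper_width: 0.088
grasp_force: 61.2
t 7.0 pos [0.6421 0.039  0.3279] yang -10.28 shift [ 0.021 -1.99   2.369] turn [ 0.0031  0.0002 -0.0016] w 0.088 F [-0.6 -2.  11.7]
```

View pics/s2.png

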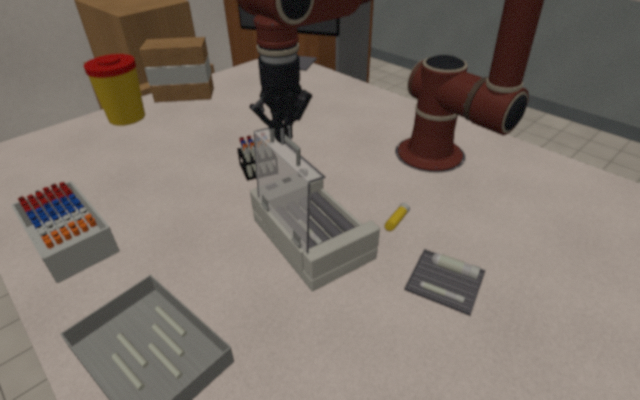

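The guard stands upright and the gripper is still on the bar. I'll release, rise and go above the tube.

```bash
python3 -m jog '[0,0,0,0,0,0,0,0,0,0,0,0,0,0,-0.3,0,0,0,0,0,-0.7,0,0,0,0,0,-0.7,0,0,0]' 24
python3 -m jog '[0.867,-0.973,0,0,0,0,0.867,-0.973,0,0,0,0,0.867,-0.973,0,0,0,0]'
python3 -m jog '[0.867,-0.973,0,0,0,0,0.867,-0.973,0,0,0,0,0.867,-0.973,0,0,0,0]' 56
python3 -m jog '[0.867,-0.973,0,0,0,-0.143,0.867,-0.973,0.3,0,0,-0.143,0.867,-0.973,0.9,0,0,-0.143,0.867,-0.973,0.9,0,0,-0.143,0.867,-0.973,0.9,0,0,-0.143]'
python3 -m jog '[0,0,1,0,0,0,0,0,1,0,0,0,0,0,1,0,0,0]'
python3 - <<'E'
from h import *
plan([.401,.347,.013],15.5)
f=manip.grab_frame('wrist'); cv2.imwrite('pics/w3.png',f['img'])
E
```

```text
time: 7.68
tool_pos: [0.6411, 0.0401, 0.3959]
tool_rot: [0.003, 0.767, 0.641, 0.003]
contact_force: [0.2, 0.5, -0.2]
gripper_width: 0.278
grasp_force: 0.0
time: 8.05
tool_pos: [0.5575, 0.1453, 0.3905]
tool_rot: [-0.0, 0.766, 0.643, -0.0]
contact_force: [0.9, 0.2, -0.9]
gripper_width: 0.28
grasp_force: 0.0
time: 8.43
tool_pos: [0.4776, 0.2473, 0.3905]
tool_rot: [-0.0, 0.766, 0.643, -0.0]
contact_force: [-0.2, 1.3, -0.3]
gripper_width: 0.657
grasp_force: 0.0
time: 9.05
tool_pos: [0.4003, 0.3475, 0.3026]
tool_rot: [0.0, 0.606, 0.795, 0.0]
contact_force: [-0.1, 0.0, 0.8]
gripper_width: 0.655
grasp_force: 0.0
time: 9.43
tool_pos: [0.3998, 0.3471, 0.2015]
tool_rot: [-0.0, 0.606, 0.795, -0.001]
contact_force: [-0.0, -0.5, 0.2]
gripper_width: 0.657
grasp_force: 0.0
t 9.425 pos [0.3998 0.3471 0.2015] yang 15.35 shift [-0.003  0.013  1.885] turn [-0.0004  0.0002 -0.0008] w 0.657 F [-0.  -0.5  0.2]
```

View pics/w3.png

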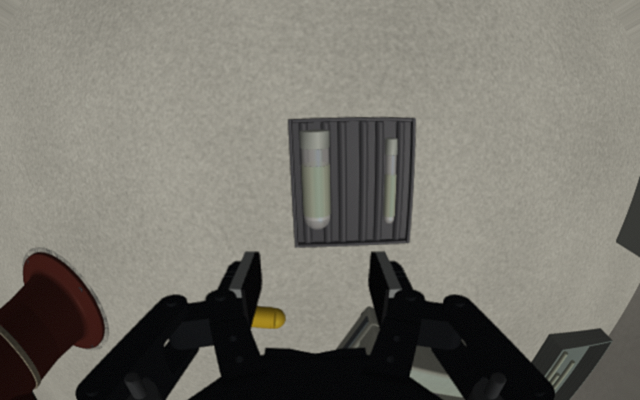

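The tube runs from (315,131) at the cap to (317,229), upright in the picture. The thin spare is at (391,180). I'll refine the tube's position.

```bash
python3 - <<'E'
from h import *
s=manip.state(); f=manip.grab_frame('wrist')
a,b=wray(f,s,317,229,.02),wray(f,s,315.5,131,.023); d=b-a
print(((a+b)/2).round(4),np.linalg.norm(d),np.degrees(np.arctan2(d[1],d[0])))
plan([*((a+b)/2)[:2],.013],15.5)
E
```

```text
[0.403  0.3466 0.0215] 0.11079211764502454 106.29003252106693
t 9.525 pos [0.4013 0.3486 0.2053] yang 15.39 shift [-2.700e-02  1.000e-03  1.923e+00] turn [ 0.0017 -0.0005 -0.0006] w 0.66 F [-0.   0.2  1.5]
```

```bash
python3 -m jog '[-0.01,0.015,0.5,0,0,0,-0.01,0.015,1,0,0,0,-0.01,0.015,1,0,0,0]'
python3 -m jog '[0,0,0.3,0,0,0,0,0,0.55,0,0,0,0,0,0.7,0,0,0,0,0,0.7,0,0,0,0,0,0.7,0,0,0]'
python3 -c "
from h import *
plan([.402,.3468,.0125],15.8)"
```

```text
time: 9.9
tool_pos: [0.4001, 0.3468, 0.1006]
tool_rot: [-0.001, 0.606, 0.796, -0.002]
contact_force: [-1.0, 0.1, 0.2]
gripper_width: 0.652
grasp_force: 0.0
time: 10.52
tool_pos: [0.402, 0.3483, 0.0334]
tool_rot: [0.001, 0.605, 0.796, 0.002]
contact_force: [-0.1, 0.4, 2.1]
gripper_width: 0.652
grasp_force: 0.0
t 10.525 pos [0.402  0.3483 0.0334] yang 15.49 shift [-0.015 -0.005  0.209] turn [ 0.001  -0.0003 -0.0017] w 0.652 F [-0.1  0.4  2.1]
```

```bash
python3 -m jog '[-0.01,0,0.1,0,0,0,-0.01,0,0.18,0,0,0,-0.01,0,0.18,0,0,0,-0.01,0,0.18,0,0,0]'
python3 -m jog '[0,0,0,0,0,0,0,0,0,0,0,0,0,0,0,0,0,0,0,0,0,0,0,0]' 0
python3 -m jog '[0,0,-0.2,0,0,0,0,0,-0.5,0,0,0,0,0,-1,0,0,0,0,0,-1,0,0,0]'
python3 - <<'E'
from h import *
plan([.402,.3468,.0125],15.8)
f=manip.grab_frame('wrist'); cv2.imwrite('pics/w4.png',f['img'])
E
```

```text
time: 11.02
tool_pos: [0.4007, 0.3464, 0.0132]
tool_rot: [-0.0, 0.605, 0.796, -0.0]
contact_force: [-0.0, -0.7, 0.6]
gripper_width: 0.657
grasp_force: 0.0
time: 11.52
tool_pos: [0.4007, 0.3466, 0.0141]
tool_rot: [-0.0, 0.605, 0.796, -0.0]
contact_force: [-3.1, -1.3, 5.6]
gripper_width: 0.326
grasp_force: 59.0
time: 12.02
tool_pos: [0.4039, 0.3485, 0.1185]
tool_rot: [0.002, 0.605, 0.796, 0.005]
contact_force: [0.4, 0.2, -0.7]
gripper_width: 0.324
grasp_force: 59.0
t 12.025 pos [0.4039 0.3485 0.1185] yang 15.49 shift [-0.014 -0.033  1.06 ] turn [ 0.0031 -0.001  -0.0017] w 0.324 F [ 0.4  0.2 -0.7]
```

View pics/w4.png

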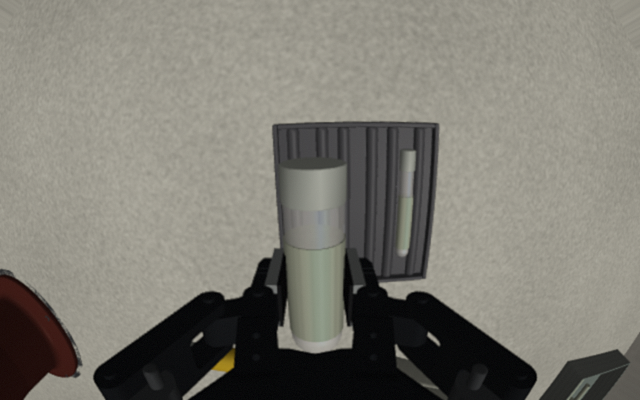

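The tube is held squarely, with the cap towards +y, and the spare is undisturbed. I'll carry it above the front groove.

```bash
python3 -m jog '[0,0,-0.5,0,0,0,0,0,-1,0,0,0,0,0,-1,0,0,0]'
python3 -m jog '[-0.5,0.09,0,0,0,0,-1,0.18,0,0,0,0,-1,0.18,0,0,0,0]'
python3 -m jog '[-0.5,0.09,0,0,0,0,-1,0.18,0,0,0,0,-1,0.18,0,0,0,0]'
python3 -m jog '[-0.5,0.09,0,0,0,0,-1,0.18,0,0,0,0.05,-1,0.18,0,0,0,0.1,-1.0,0.18,0,0,0,0.1417,-1,0.18,0,0,0,0.1417]'
python3 - <<'E'
from h import *
plan([.5369,.0606,.2],-10)
import pickle
s=manip.state(); f=manip.grab_frame('wrist'); cv2.imwrite('pics/w5.png',f['img']); pickle.dump((s,f),open('w5.pkl','wb'))
E
```

```text
time: 12.45
tool_pos: [0.4026, 0.3477, 0.217]
tool_rot: [0.001, 0.605, 0.796, 0.003]
contact_force: [0.2, 0.9, -0.5]
gripper_width: 0.324
grasp_force: 59.1
time: 12.82
tool_pos: [0.4448, 0.2523, 0.2103]
tool_rot: [-0.001, 0.607, 0.795, -0.002]
contact_force: [-0.1, 1.3, -1.5]
gripper_width: 0.326
grasp_force: 59.1
time: 13.2
tool_pos: [0.4889, 0.1617, 0.2111]
tool_rot: [-0.001, 0.607, 0.795, -0.001]
contact_force: [0.4, 1.3, -0.1]
gripper_width: 0.326
grasp_force: 59.1
time: 13.82
tool_pos: [0.5322, 0.0732, 0.2118]
tool_rot: [-0.001, 0.765, 0.644, -0.001]
contact_force: [0.5, 0.9, 0.1]
gripper_width: 0.323
grasp_force: 59.2
t 13.825 pos [0.5322 0.0732 0.2118] yang -9.85 shift [-0.116  0.068  0.117] turn [-0.0008 -0.0001  0.0009] w 0.323 F [0.5 0.9 0.1]
```

View pics/w5.png

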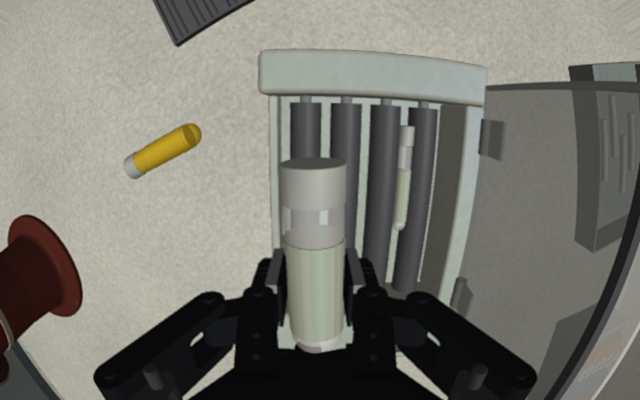

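Four rollers are visible, with their far ends at v≈104 and u ≈ 306, 346, 386 and 423. The loaded tube lies in the rear groove, and the guard is clear to the right.

```bash
python3 - <<'E'
from h import *
import pickle
s,f=pickle.load(open('w5.pkl','rb'))
a=np.radians(-10); xm=np.array([np.cos(a),np.sin(a)]); ym=np.array([-xm[1],xm[0]])
for u,h in((306,.075),(346,.075),(386,.075),(423,.075)):
    for v in (104,): 
        p=wray(f,s,u,v,.08)[:2]; print(u,p.round(4),(p@xm).round(4),(p@ym).round(4))
p=wray(f,s,377,282,.08)[:2];print('r3 low',p@xm,p@ym)
p=wray(f,s,408,282,.08)[:2];print('r4 low',p@xm,p@ym)
a,b=wray(f,s,400,228,.085)[:2],wray(f,s,408,127,.085)[:2]; d=b-a; p=(a+b)/2
print('loaded',p@xm,p@ym,np.linalg.norm(d),np.degrees(np.arctan2(d[1],d[0])))
# held tube cap centre
t=s['tool_pos'][:2]; print('tcp',t@xm,t@ym)
for q in((313,163),):
    p=wray(f,s,*q,.2118+.006)[:2]; print('cap end',p@xm,p@ym)
E
```

```text
306 [0.5378 0.1546] 0.5028 0.2456
346 [0.5722 0.1489] 0.5377 0.246
386 [0.6077 0.144 ] 0.5734 0.2473
423 [0.6424 0.1401] 0.6083 0.2495
r3 low 0.5765400649070396 0.06765301100916388
r4 low 0.6111465564283292 0.0660906402382587
loaded 0.5930835239004889 0.17973595097710043 0.09625700006988473 79.86805809033014
tcp 0.5113714903962217 0.16450865353519323
cap end 0.5101428738088547 0.21864628691217505
```

The front groove is at xm ≈ 0.5205, so I need +9 mm along tool y and -12 mm along tool x before descending.

```bash
python3 -m jog '[-0.12,0.09,0,0,0,0,-0.12,0.09,0.4,0,0,0,-0.12,0.09,0.8,0,0,0,-0.12,0.09,1,0,0,0,-0.12,0.09,1,0,0,0,-0.12,0.09,1,0,0,0]'
python3 - <<'E'
from h import *
plan([.5369,.0606,.092],-10)
p=manip.state()['tool_pos']; a=np.radians(10); print(p[0]*np.cos(a)-p[1]*np.sin(a))
f=manip.grab_frame('wrist'); cv2.imwrite('pics/w6.png',f['img'])
E
```

```text
time: 14.62
tool_pos: [0.5411, 0.0583, 0.1151]
tool_rot: [0.001, 0.766, 0.643, 0.001]
contact_force: [0.5, 0.2, -0.4]
gripper_width: 0.328
grasp_force: 59.1
t 14.625 pos [0.5411 0.0583 0.1151] yang -10.0 shift [ 0.015 -0.046  0.231] turn [ 0.0009 -0.0001  0.    ] w 0.328 F [ 0.5  0.2 -0.4]
0.5227442738618261
```

View pics/w6.png

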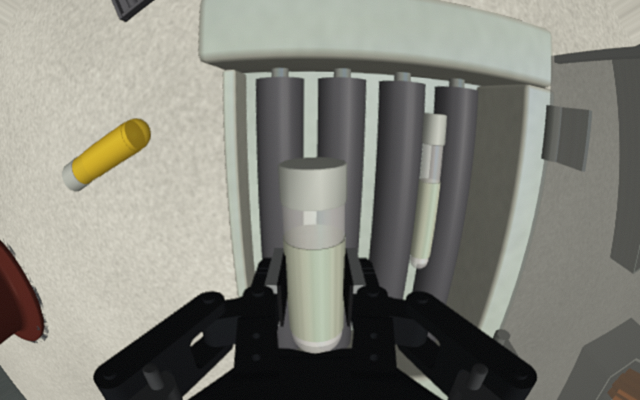

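The tube sits over the front groove, with the groove at u≈311 and the tube at u≈313. I'll lower it gently.

```bash
python3 -m jog '[0,0,0.08,0,0,0,0,0,0.14,0,0,0,0,0,0.17,0,0,0,0,0,0.17,0,0,0]'
python3 -m jog '[0,0,0.01,0,0,0,0,0,0.02,0,0,0,0,0,0.02,0,0,0,0,0,0.02,0,0,0]'
python3 -m jog '[0,0,0.01,0,0,0,0,0,0.01,0,0,0,0,0,0.01,0,0,0]'
```

```text
time: 15.18
tool_pos: [0.5395, 0.0584, 0.0959]
tool_rot: [-0.0, 0.766, 0.643, -0.0]
contact_force: [-0.9, -0.2, -0.9]
gripper_width: 0.325
grasp_force: 59.1
time: 15.68
tool_pos: [0.5398, 0.0584, 0.0944]
tool_rot: [0.0, 0.766, 0.643, 0.0]
contact_force: [0.4, 0.3, -0.9]
gripper_width: 0.323
grasp_force: 59.1
time: 16.05
tool_pos: [0.5401, 0.0585, 0.0937]
tool_rot: [0.0, 0.766, 0.643, 0.0]
contact_force: [0.2, 0.3, 2.5]
gripper_width: 0.325
grasp_force: 59.3
```

```bash
python3 -m jog '[0,0,0.01,0,0,0,0,0,0.01,0,0,0,0,0,0.01,0,0,0]'
```

```text
time: 16.42
tool_pos: [0.5401, 0.0586, 0.0934]
tool_rot: [0.0, 0.766, 0.643, 0.0]
contact_force: [-2.6, 1.7, 5.8]
gripper_width: 0.323
grasp_force: 59.6
```

It has touched down, so I'll open and retreat.

```bash
python3 -m jog '[0,0,0,0,0,0,0,0,0,0,0,0]' 38
python3 -m jog '[0,0,0,0,0,0,0,0,-0.1,0,0,0,0,0,-0.3,0,0,0,0,0,-0.6,0,0,0,0,0,-0.6,0,0,0]' 46
python3 - <<'E'
from h import *
import pickle
plan([.5369,.0606,.092],-10)
s=manip.state(); f=manip.grab_frame('wrist'); cv2.imwrite('pics/w7.png',f['img']); pickle.dump((s,f),open('w7.pkl','wb'))
E
```

```text
time: 16.68
tool_pos: [0.5395, 0.0584, 0.0918]
tool_rot: [-0.0, 0.766, 0.643, -0.0]
contact_force: [0.6, -0.7, 1.0]
gripper_width: 0.449
grasp_force: 0.0
time: 17.3
tool_pos: [0.5425, 0.0584, 0.1571]
tool_rot: [0.003, 0.766, 0.643, 0.003]
contact_force: [0.3, 0.5, 0.9]
gripper_width: 0.54
grasp_force: 0.0
t 17.3 pos [0.5425 0.0584 0.1571] yang -10.01 shift [ 0.012 -0.064  0.651] turn [ 0.0026 -0.0004 -0.0001] w 0.54 F [0.3 0.5 0.9]
```

View pics/w7.png

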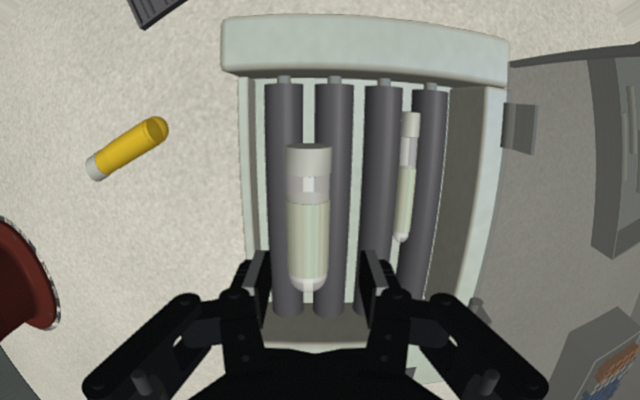

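The tube lies straight in the front groove, from (308,147) to (308,290), and it has been let go. I'll check its lengthwise position and go back above the bar.

```bash
python3 -m jog '[0,0,-0.6,0,0,0,0,0,-1,0,0,0,0,0,-1,0,0,0]' 40
python3 -m jog '[0,0,-0.6,0,0,0,0,0,-1,0,0,0,0,0,-1,0,0,0]'
python3 -m jog '[0,0,-0.5,0,0,0,0,0,-0.5,0,0,0,0,0.5,-0.5,0,0,0,0,1,-0.5,0,0,0,0,1,-0.5,0,0,0,0,1,-0.5,0,0,0]'
python3 - <<'E'
from h import *
import pickle
s,f=pickle.load(open('w7.pkl','rb')); a=np.radians(-10); xm=np.array([np.cos(a),np.sin(a)]); ym=np.array([-xm[1],xm[0]])
for n,u,v,h in(('cap',308,147,.105),('round',308,291,.098),('rollers+',284,85,.08),('rollers-',287,315,.08)):
    p=wray(f,s,u,v,h)[:2]; print(n,p@xm,p@ym)
plan([.6411,.0401,.326],-10)
f=manip.grab_frame('wrist'); cv2.imwrite('pics/w8.png',f['img'])
E
```

```text
time: 17.73
tool_pos: [0.5416, 0.0584, 0.2563]
tool_rot: [0.002, 0.766, 0.643, 0.003]
contact_force: [-1.0, -1.3, -0.8]
gripper_width: 0.471
grasp_force: 0.0
time: 18.1
tool_pos: [0.5408, 0.0584, 0.3551]
tool_rot: [0.002, 0.766, 0.643, 0.002]
contact_force: [-0.6, -0.4, -0.3]
gripper_width: 0.466
grasp_force: 0.0
time: 18.85
tool_pos: [0.6377, 0.0411, 0.3996]
tool_rot: [-0.002, 0.766, 0.643, -0.002]
contact_force: [-0.9, -0.3, -0.4]
gripper_width: 0.466
grasp_force: 0.0
cap 0.5199276133630809 0.20527316826351505
round 0.5189490991051816 0.0940471158945621
rollers+ 0.5030144462695247 0.24634071550908826
rollers- 0.4995945622625455 0.05525888997547206
t 18.85 pos [0.6377 0.0411 0.3996] yang -10.02 shift [-0.003  0.039  0.736] turn [-0.0014  0.0001 -0.0001] w 0.466 F [-0.9 -0.3 -0.4]
```

View pics/w8.png

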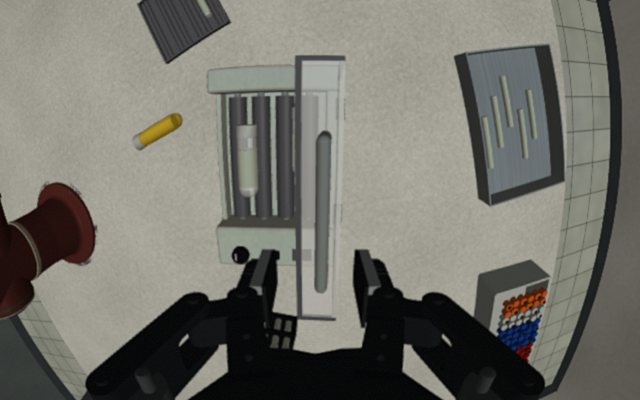

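The tube's middle is at ym ≈ 0.150, which is centred on the rollers. The upright bar shows at u≈323, just right of the finger middle at u≈315. I'll shift 4 mm, descend and grip.

```bash
python3 -m jog '[0,0.04,0.2,0,0,0,0,0.04,0.5,0,0,0,0,0.04,0.74,0,0,0,0,0.04,0.74,0,0,0]'
python3 -m jog '[0,0,0,0,0,0,0,0,0,0,0,0,0,0,0,0,0,0,0,0,0,0,0,0]' 0
python3 -m jog '[0,-0.22,0.04,0,0,0,0,-0.22,0.04,0,0,0]'
python3 -c "
from h import *
plan([.449,.0755,.089],-10)"
```

```text
time: 19.4
tool_pos: [0.6403, 0.0406, 0.3246]
tool_rot: [-0.002, 0.766, 0.643, -0.002]
contact_force: [-0.4, 1.1, 1.1]
gripper_width: 0.472
grasp_force: 0.0
time: 19.9
tool_pos: [0.6425, 0.0404, 0.3303]
tool_rot: [0.001, 0.766, 0.643, 0.001]
contact_force: [-3.3, 0.7, 5.9]
gripper_width: 0.085
grasp_force: 59.0
time: 20.15
tool_pos: [0.6206, 0.0445, 0.3266]
tool_rot: [0.001, 0.766, 0.643, 0.001]
contact_force: [-2.5, 0.7, 6.2]
gripper_width: 0.082
grasp_force: 60.2
t 20.15 pos [0.6206 0.0445 0.3266] yang -9.99 shift [ 0.006 -1.753  2.37 ] turn [ 0.0011 -0.0003  0.    ] w 0.082 F [-2.5  0.7  6.2]
```

```bash
python3 -m jog '[0,-0.21,0.06,0,0,0,0,-0.415,0.14,0,0,0,0,-0.61,0.24,0,0,0,0,-0.8,0.36,0,0,0,0,-0.97,0.5,0,0,0]'
python3 -m jog '[0,-0.155,0.16,0,0,0,0,-0.3,0.33,0,0,0,0,-0.425,0.51,0,0,0,0,-0.53,0.705,0,0,0,0,-0.615,0.91,0,0,0,0,-0.615,0.91,0,0,0]'
python3 -c "
from h import *
plan([.449,.0755,.089],-10)"
```

```text
time: 20.78
tool_pos: [0.5258, 0.0622, 0.2763]
tool_rot: [0.001, 0.766, 0.643, 0.003]
contact_force: [0.0, 4.5, 5.9]
gripper_width: 0.086
grasp_force: 64.0
time: 21.52
tool_pos: [0.4621, 0.0741, 0.1805]
tool_rot: [-0.004, 0.766, 0.643, -0.0]
contact_force: [-3.0, 9.1, -3.1]
gripper_width: 0.088
grasp_force: 67.2
t 21.525 pos [0.4621 0.0741 0.1805] yang -9.97 shift [-0.013 -0.126  0.916] turn [-0.0021 -0.0015  0.0002] w 0.088 F [-3.   9.1 -3.1]
```

```bash
python3 -m jog '[0,-0.07,0.21,0,0,0,0,-0.11,0.43,0,0,0,0,-0.13,0.65,0,0,0,0,-0.13,0.8,0,0,0,0,-0.13,0.88,0,0,0,0,-0.13,0.92,0,0,0,0,-0.13,0.92,0,0,0]'
python3 -c "
from h import *
plan([.449,.0755,.089],-10)"
```

```text
time: 22.4
tool_pos: [0.4495, 0.0764, 0.0913]
tool_rot: [-0.004, 0.766, 0.643, -0.001]
contact_force: [-9.8, 9.3, 8.4]
gripper_width: 0.09
grasp_force: 71.9
t 22.4 pos [0.4495 0.0764 0.0913] yang -10.02 shift [-0.01  -0.004  0.023] turn [-0.0025 -0.0014 -0.0001] w 0.09 F [-9.8  9.3  8.4]
```

Nearly shut. I'll press a little further and watch the force.

```bash
python3 -m jog '[0,0,0.03,0,0,0,0,0,0.05,0,0,0,0,0,0.05,0,0,0]'
```

```text
time: 22.78
tool_pos: [0.4496, 0.0765, 0.0909]
tool_rot: [-0.005, 0.766, 0.643, -0.002]
contact_force: [-26.3, 8.3, 37.6]
gripper_width: 0.086
grasp_force: 75.1
```

The position held while the force rose to 37 N, so the guard is on its stop. I'll relax, release, retreat and check.

```bash
python3 -m jog '[0,0,-0.05,0,0,0,0,0,-0.05,0,0,0]'
python3 -m jog '[0,0,0,0,0,0,0,0,0,0,0,0,0,0,0,0,0,0,0,0,-0.2,0,0,0,0,0,-0.5,0,0,0,0,0,-1,0,0,0,0,0,-1,0,0,0]' 24
python3 -m jog '[0,0,-0.3,0,0,0,0,0,-0.3,0,0,0,0,0,-0.3,0,0,0,0,0,-0.3,0,0,0,0,0,-0.3,0,0,0]'
python3 - <<'E'
from h import *
plan([.449,.0755,.089],-10)
s=manip.state(); f=manip.grab_frame('wrist'); cv2.imwrite('pics/w9.png',f['img'])
E
```

```text
time: 23.02
tool_pos: [0.4495, 0.0764, 0.0913]
tool_rot: [-0.004, 0.766, 0.643, -0.001]
contact_force: [-10.4, 9.0, 9.1]
gripper_width: 0.085
grasp_force: 71.9
time: 23.9
tool_pos: [0.4547, 0.0738, 0.1965]
tool_rot: [0.003, 0.766, 0.643, 0.004]
contact_force: [0.4, 0.6, -1.5]
gripper_width: 0.28
grasp_force: 0.0
time: 24.52
tool_pos: [0.4511, 0.074, 0.2201]
tool_rot: [-0.001, 0.766, 0.643, -0.001]
contact_force: [-0.8, -0.0, 0.2]
gripper_width: 0.281
grasp_force: 0.0
t 24.525 pos [0.4511 0.074  0.2201] yang -10.02 shift [ 0.012 -0.021  1.311] turn [-0.0006  0.0001 -0.0001] w 0.281 F [-0.8 -0.   0.2]
```

View pics/w9.png

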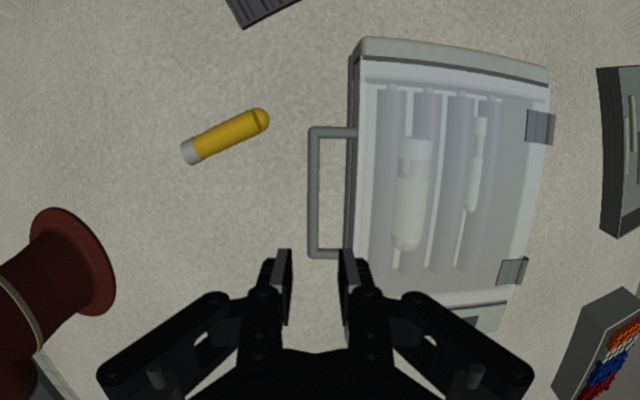

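The guard looks shut, with the large tube at (411,195) in the front groove and the loaded tube at (476,165). One numeric comparison of the top view with the start will confirm it.

```bash
python3 - <<'E'
from h import *
import pickle
s=manip.state(); f=manip.grab_frame('wrist')
a,b=wray(f,s,313,255,.108),wray(f,s,313,131,.108); d=b-a
print('bar',((a+b)/2).round(4),np.linalg.norm(d))
t0=pickle.load(open('top.pkl','rb')); t=manip.grab_frame('top')
D=cv2.absdiff(t0['img'],t['img']).max(2)
for n,(u0,u1,v0,v1) in dict(bar=(272,285,205,225),spare=(185,225,208,222),rack=(410,470,195,250),loaded=(280,325,160,178)).items(): print(n,(D[v0:v1,u0:u1]>25).sum())
for x in (t0,t): print(x['z_map'][207:236,282].round(3)[::3])
E
```

```text
bar [0.4496 0.0768 0.108 ] 0.11247537960353265
bar 260
spare 0
rack 0
loaded 0
[1.156 1.151 1.162 1.159 1.272 1.158 1.156 1.267 1.264 1.266]
[0.742 0.739 0.736 0.734 0.732 0.731 0.733 0.736 0.736 0.739]
```

The rack and both small tubes are unmoved. As a cheap safeguard, I'll press the bar lightly from above with the fingers shut, to make sure of the stop.

```bash
python3 -m jog '[0.02,0,0.3,0,0,0,0.02,0,0.6,0,0,0,0.02,0,0.9,0,0,0,0.02,0,0.95,0,0,0,0.02,0,0.95,0,0,0]' 0
python3 -m jog '[0,0,0.04,0,0,0,0,0,0.08,0,0,0,0,0,0.08,0,0,0]'
python3 -m jog '[0,0,0.02,0,0,0,0,0,0.02,0,0,0]'
```

```text
time: 25.3
tool_pos: [0.4522, 0.076, 0.1268]
tool_rot: [0.0, 0.766, 0.643, 0.0]
contact_force: [0.6, 0.3, -0.2]
gripper_width: -0.001
grasp_force: 0.0
time: 25.68
tool_pos: [0.452, 0.076, 0.1184]
tool_rot: [0.0, 0.766, 0.643, 0.0]
contact_force: [0.5, 0.7, -0.0]
gripper_width: -0.002
grasp_force: 0.0
time: 25.92
tool_pos: [0.4519, 0.076, 0.1162]
tool_rot: [-0.0, 0.766, 0.643, -0.0]
contact_force: [0.8, 1.6, -1.0]
gripper_width: 0.001
grasp_force: 0.0
```

There is no contact at z = 0.116, so the bar is within 3 mm of its shut height (under 0.015 rad). I'll retreat and hand in.

```bash
python3 -m jog '[0,0,-0.4,0,0,0,0,0,-0.9,0,0,0,0,0,-0.9,0,0,0,0,0,-0.9,0,0,0,0,0,-0.9,0,0,0]'
python3 -c "
from plant import manip
print(manip.job_done())"
```

```text
time: 26.55
tool_pos: [0.451, 0.0759, 0.2045]
tool_rot: [-0.001, 0.766, 0.643, -0.001]
contact_force: [-0.1, -0.0, -0.3]
gripper_width: 0.003
grasp_force: 0.0
the job is handed in; nothing more can be done
None
```

I handed the job in at about 26.5 s, and no verdict came back: the large tube lies let go in the front groove, the guard is shut to within about 0.015 rad, and pictures show the small tubes and rack unmoved.

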